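Swing the groove microscope over the loaded record deck and lock it

TASK

The groove microscope between the two record decks is parked in the middle. Pull up the red knob of its locking plunger and twist it a quarter turn so that it stays out by itself, swing the boom round until the microscope stands over the deck that has a record on it, then twist the knob back so that the pin drops fully home and locks the boom there. Do not touch either deck, and leave the other things on the bench where they are.

Things in the scene. Friction and masses are not known exactly. Their poses are not given: they have to be found in the camera images.
- stand: Fixed stand of the microscope between the decks: round foot 170 mm across, column, and on top a fixed dark steel index plate 212 mm across whose top face is 120 mm above the bench. Origin at bench level on the column's axis, the vertical axis about which the boom swings. x points where the parked microscope points, y to the left of that.
- hole_for_left_deck (a point): Index hole, 14 mm wide, in the top face of the index plate, 85 mm from the swing axis, a white dot outside it. With the pin in it the boom stands at +1.222 rad, microscope over the deck on the stand's +y side (so the hole itself lies 1.222 rad counter-clockwise of the park hole, on the robot's side of the stand).
- hole_for_right_deck (a point): The like hole 1.222 rad clockwise of the park hole: with the pin in it the boom stands at -1.222 rad, microscope over the deck on the stand's -y side. The park hole is midway between the two, under the tail of the parked boom.
- boom (a joint): Angle of the boom about the stand's vertical axis, rad, positive counter-clockwise seen from above. 0 = parked, +1.222 and -1.222 = stations over the left (+y) and right (-y) deck, stops at +-1.4. It moves stiffly (0.3 N m of friction) and stays where it is left. The pin has 1 mm of play to either side in a hole, 0.012 rad of the boom.
- swing_handle (a point): Black upright grip on the boom for swinging it, 24 mm across with a 27 mm ball on top, 100 mm from the swing axis on the microscope's side. Point on its axis; the graspable part runs from 30 mm below to 45 mm above it (ball included). The boom bar, 26 mm wide, has its top 38 mm below the point.
- lens (a point): Centre of the lens at the lower end of the white microscope tube (33 mm across, 108 mm tall) at the end of the boom, 225 mm from the swing axis, 140 mm above the bench, looking straight down.
- knob_grip (a point): Middle of the plunger's red fluted knob, 36 mm across, upright, 16 mm above and below this point, 85 mm from the swing axis at the boom's grey tail, opposite the microscope. Tail 50 mm wide, its top 42 mm below the point when locked; a brass sleeve 26 mm wide is under the knob. Grip it from above in any direction; the boom can be swung by it too. x: towards the swing axis when untwisted.
- plunger (a joint): How far the plunger is up, m: 0 = pin fully home in a hole, 0.010 = tip riding on the index plate, about 0.0145 = held out by the twisted knob, 0.019 = upper stop. A spring pulls it down with 7 N when home, 13 N when out. Untwisted beside a hole, the pin rides on the plate and drops in when the boom is moved over the hole.
- knob (a joint): Twist of the knob relative to the boom, rad, positive counter-clockwise from above, stops at +-1.5. A cross pin in the sleeve's slot keeps it near 0 until it is pulled up 15 mm or more; then it turns easily either way, and beyond 0.4 rad either way the cross pin rests on the sleeve's rim and holds the plunger out. Twisted back to 0 the plunger springs down.
- deck_record: The deck with a record: brass platter 309 mm across, black 300 mm record with orange label, face 116 mm above the bench, wooden weight on it, 76 mm across, top at 190 mm. Silver plinth 360 mm wide, from x -180 to +250 mm; tonearm up to 150 mm high at its +x side. Origin at bench level under the spindle, 325 mm from the stand's axis, 1.222 rad to the left or the right of the stand's x axis. Fixed.
- deck_bare: The other deck, the same but empty: a light grey felt mat on the brass platter, no record and no weight. Origin at bench level under the spindle. Fixed.
- spare_weight: Spare record weight, brass and dark wood, 74 mm across, 52 mm tall, standing beyond the stand. Origin under its centre.
- brush: Record brush, aluminium back 100 x 24 mm, 32 mm tall, beyond the stand. Origin under its centre.
- cleaner: White bottle with a blue cap, 48 mm across, 125 mm tall, on the robot's side of the decks. Origin under its centre.
- meter: Black and yellow hand meter, 150 x 72 x 30 mm, lying on the robot's side. Origin under its centre.
- screwdriver: Screwdriver with a blue handle, 170 mm, lying on the robot's side of the stand. Origin on the bench at about its middle.
- shell_box: Small wooden box, 85 x 55 x 30 mm, on the robot's side of the stand. Origin under its centre.
- level: Round bubble level, 52 mm across, 14 mm tall, on the robot's side. Origin under its centre.

How it is judged (in metres and radians):
On the way, in this order (a step that is already met when the one before it is completed fails the run):
1. the plunger is pulled up and its knob twisted, either way, so that it is held out (value of joint plunger above 0.012 m and (value of joint knob above 0.7 rad or value of joint knob below -0.7 rad)), for 0.2 s.
2. the boom is swung most of the way or all the way to the deck with the record while the pin is out of the holes (horizontal distance between lens and deck_record below 0.15 m and value of joint plunger above 0.007 m), for 0.1 s.
At the end, for the whole second after the job is handed in: The boom is at rest at the station over the deck with the record (lens within 112 mm of that deck's spindle, about 100 mm nominal), the knob is twisted back to within 0.3 rad of 0 and the plunger is fully home (under 3 mm) (horizontal distance between lens and deck_record below 0.112 m and value of joint plunger below 0.003 m and value of joint knob between -0.3 and 0.3 rad and velocity of joint boom between -0.05 and 0.05 rad/s); the robot touches nothing.
It fails at once if the robot presses on either deck with more than 1 N (contact force between any of the arm, the fingers and deck_record above 1 N or contact force between any of the arm, the fingers and deck_bare above 1 N).
It fails at once if a loose thing on the bench is shifted by more than 20 mm (distance of any of spare_weight, brush, cleaner, meter, screwdriver, shell_box, level from where it was at the start of the episode above 0.02 m).
It also fails if it takes over 51 s, if anything falls off the work surface, if the arm or the gripper's body presses on something with over 40 N, if the wrist force passes 120 N, or if a joint passes its speed limit or range.

ROBOT

A 7-joint arm with a two-finger parallel gripper is mounted at the origin on the work surface. World frame = base frame: x ahead of the robot, y to its left, z up, the work surface at z = 0. Lengths are in mm, angles in rad, forces in N, time in s.
With the tool pointing down it reaches from about 425 to 875 mm from the base axis. Payload 8.4 kg.
Tool frame: the origin (TCP) lies between the finger pads; the fingertips stand 22 mm ahead of it and the grasp point (between the pads) lies 3 mm ahead of it; z points along the fingers, y is the direction in which the jaws open and shut (so a half turn about z gives the same grasp; the last joint's range is limited). The gripper opens to 85 mm and grips with 20 to 120 N. Pads are 22 mm wide; open, the fingers measure 114 mm over their backs; the gripper's body (76 mm by 85 mm) begins 54 mm behind the grasp point. The pads swing forward as they close: fully open they stand 13 mm farther back than shut.
Start: joints at [1.165, 0.333, 0.04, 1.465, -0.013, 1.343, -0.059], TCP at [196.284, -619.627, 253.308] pointing down, gripper open.
Joint ranges: [-2.58, 2.58], [-0.38, 2.09], [-1.3, 1.39], [0.25, 2.4], [-1.5, 4.64], [0.08, 2.09], [-2.65, 2.65]. Speed limits (rad/s): [2.22, 2.22, 2.79, 2.79, 3.14, 3.14, 3.14].

INTERFACE

Orientations are given as a 3x3 rotation matrix whose columns are the frame's x, y, z axes.
In Python, from rig import env gives the robot as it stands.
- The arm moves only by the tool carry_out, never from a script. Its argument "moves" is a list of rows, each an object of numbers: "wx", "wy", "wz": the turn, a rotation vector about the tool's x, y, z in degrees; "x", "y", "z": the shift along the tool's x, y, z in mm; "jaw": the opening, from 0 (shut) to 1 (fully open). A call has 1 to 20 rows; each row is the pose to reach, as a shift and turn from the pose commanded when the call began, along the tool's axes at that moment; what a row does not reach only later rows make up. A row lasts 1/12 s, in which the tool goes at most 41.7 mm and 7.16 degrees, less where a joint would pass 70% of its speed; a pose out of reach is approached as far as the arm can. A call with a gripper value outside its range is refused whole. The fingers move at their own pace and stop on an object; "force" is the grip in N (left out, the last holds). Time passes only in rows, so rows that repeat a pose let the fingers close. It gives the time, the measured TCP pose, the force and the opening at its end, in the units of the state.
- env.get_state(): the state, without advancing time (a new reading comes with each control period).
- env.grab_frame(name): name is "scene" or "side" or "wrist"; returns the picture (420x560x3 uint8, red, green, blue); there is no depth.
- env.calibration(name): a dict with "fx", "fy", "cx", "cy" (pixels), "cam_to_world" (4x4, takes a point from camera to world coordinates); the wrist camera has in their place "hand_eye" (4x4, takes a point from camera to tool coordinates, whose origin is the TCP and whose axes are the flange's). Camera axes: x right, y down, z forward; pixel columns grow to the right and rows downward; lengths in mm; the calibration is good to about 2 mm. A picture is of the moment at which its call begins: read the wrist's pose just before it. calibration takes no time and is no camera call.
- env.finish_job(): hands the job in, once; it reports no verdict.
The state is a dict: "time": time; "joints": joint angles; "joint_velocities": joint speeds; "effort": joint torques, N m; "eef_pos": TCP position; "orientation": TCP orientation; "force": force on the tool from outside, world axes, zero at the start; "ft_torque": the same for the moment, N m; "opening": finger opening in mm.
Only numpy, scipy, OpenCV 4.12 (cv2) and the standard library are available. Lean on these libraries where they do the work, as an engineer would, in place of code of your own. Each camera call takes 0.05 s, during which the arm holds its last target.

## Working session

There is one attempt and no reset: what is moved stays moved. The work goes in short steps, Python scripts to look and compute and a tool call to move; the robot and the scene stay as the last step left them, time stands still between calls to the robot, and variables do not carry over. Pictures are saved under pics/ and viewed, and the job is handed in when it is done.

Besides the shell and the picture viewer there is one more tool, called after "Call:" by a JSON object that holds its "fn" and its "kwargs", one argument or row to a line. carry_out: Moves the arm, as the interface text tells. Its arguments: {"type":"object","properties":{"moves":{"type":"array"},"force":{"type":"number"}},"required":["moves"]}

```bash
mkdir -p pics; ls
python3 - <<'E'
from rig import env
import cv2
s=env.get_state();print(s)
for n in ("scene","side","wrist"):
    f=env.grab_frame(n);cv2.imwrite(f"pics/{n}0.png",f[:,:,::-1]);print(n,env.calibration(n))
E
```

```text
pics
{'time': 0.0, 'joints': array([ 1.16481775,  0.33390744,  0.03988736,  1.46627173, -0.01338519,
        1.34328197, -0.05848441]), 'joint_velocities': array([ 1.29924369e-03, -1.07561800e-03,  3.23733334e-03, -5.97897080e-05,
        8.98860290e-04, -8.26441884e-04, -2.69543566e-04]), 'effort': array([ 1.58561938e-04, -6.58544755e+01,  1.36565778e+00, -4.05559874e+01,
        1.67240587e-02,  1.27647715e-02,  4.69592987e-05]), 'eef_pos': array([ 196.1304927 , -619.26921457,  252.42343462]), 'orientation': array([[ 9.53314666e-01,  3.01978116e-01, -6.04153839e-04],
       [ 3.01978693e-01, -9.53313519e-01,  1.48439126e-03],
       [-1.27694345e-04, -1.59753355e-03, -9.99998716e-01]]), 'force': array([-0.28543983,  0.28164501, -0.37898734]), 'ft_torque': array([-0.05617565,  0.02607886,  0.03657045]), 'opening': 85.38049063862924}
scene {'fx': 402.63138207465585, 'fy': 402.63138207465585, 'cx': 280.9752234177977, 'cy': 208.0374713094252, 'cam_to_world': array([[ 7.43132689e-01,  4.46269480e-01, -4.98595385e-01,
         1.14745565e+03],
       [ 6.69142965e-01, -4.94250404e-01,  5
[... 437 characters left out ...]
942e-01,  4.96490028e-01, -6.32243698e-01,
         7.42795910e+02],
       [-8.76143303e-03, -7.90440128e-01, -6.12476645e-01,
         8.81072870e+02],
       [ 0.00000000e+00,  0.00000000e+00,  0.00000000e+00,
         1.00000000e+00]])}
wrist {'fx': 355.5140240652199, 'fy': 355.5140240652199, 'cx': 285.479214218199, 'cy': 207.1121818298619, 'hand_eye': array([[ 3.27824388e-04, -9.62412653e-01, -2.71591198e-01,
         6.97144306e+01],
       [ 9.99999942e-01,  3.39718644e-04,  3.22119298e-06,
        -8.62662080e-01],
       [ 8.91644766e-05, -2.71591183e-01,  9.62412708e-01,
        -1.21757399e+02],
       [ 0.00000000e+00,  0.00000000e+00,  0.00000000e+00,
         1.00000000e+00]])}
```

View pics/scene0.png

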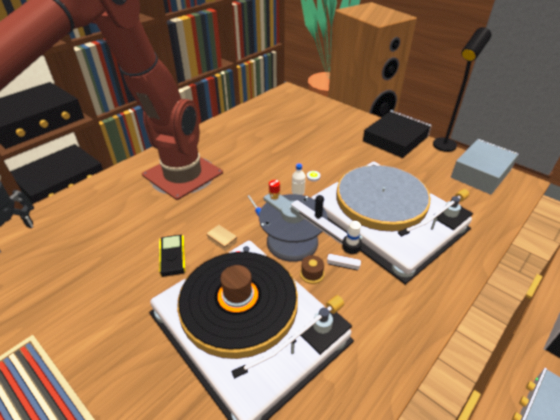

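View pics/side0.png

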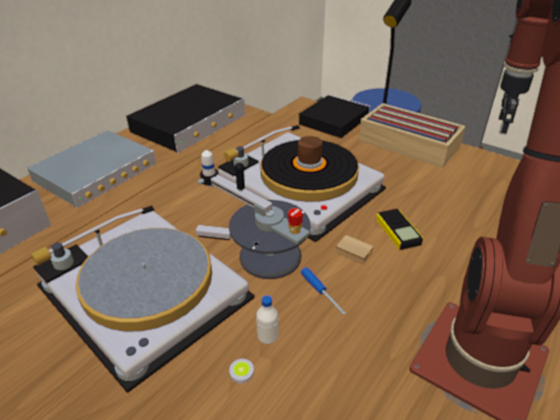

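View pics/wrist0.png

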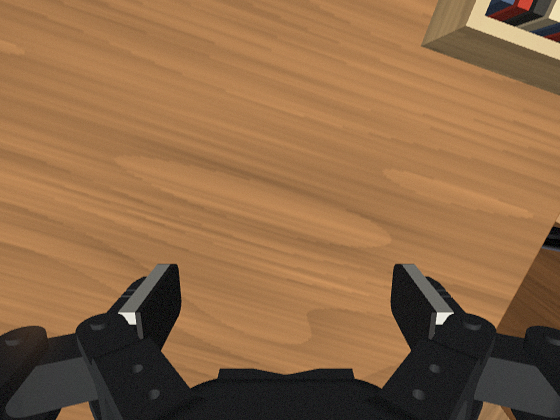

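```bash
cat > h.py <<'E'
import numpy as np,cv2
from rig import env
def ray(c,u,v):
    T=c['cam_to_world'];d=np.array([(u-c['cx'])/c['fx'],(v-c['cy'])/c['fy'],1.]);d=T[:3,:3]@d
    return T[:3,3],d/np.linalg.norm(d)
def tri(rs):
    A=np.zeros((3,3));b=np.zeros(3)
    for o,d in rs:
        P=np.eye(3)-np.outer(d,d);A+=P;b+=P@o
    p=np.linalg.solve(A,b);return p,[np.linalg.norm(np.cross(p-o,d)) for o,d in rs]
def plane(r,z):
    o,d=r;return o+d*(z-o[2])/d[2]
def blobs(mask,minA=15):
    n,l,st,ce=cv2.connectedComponentsWithStats(mask.astype(np.uint8));return [(st[i],ce[i]) for i in range(1,n) if st[i][4]>=minA]
def proj(c,p):
    T=c['cam_to_world'];q=T[:3,:3].T@(np.array(p)-T[:3,3]);return c['fx']*q[0]/q[2]+c['cx'],c['fy']*q[1]/q[2]+c['cy']
E
python3 - <<'E'
from h import *
for n,(x0,y0) in (("scene",(240,150)),("side",(180,120))):
    im=cv2.imread(f"pics/{n}0.png");b,g,r=[im[:,:,i].astype(int) for i in range(3)]
    m=(r>120)&(g<60)&(b<60)
    print(n,[(s.tolist(),c.round(1)) for s,c in blobs(m)])
    cr=im[y0:y0+130,x0:x0+170]
    cv2.imwrite(f"pics/{n}0c.png",cv2.resize(cr,None,fx=4.5,fy=4.5,interpolation=cv2.INTER_CUBIC))
E
```

```text
scene [([270, 183, 9, 10, 72], array([274.4, 188.2]))]
side [([382, 113, 69, 21, 71], array([416.7, 122.6])), ([372, 116, 74, 23, 82], array([409.6, 127.3])), ([426, 119, 30, 9, 31], array([440.9, 122.9])), ([288, 208, 15, 18, 162], array([294.2, 217.5]))]
```

View pics/scene0c.png

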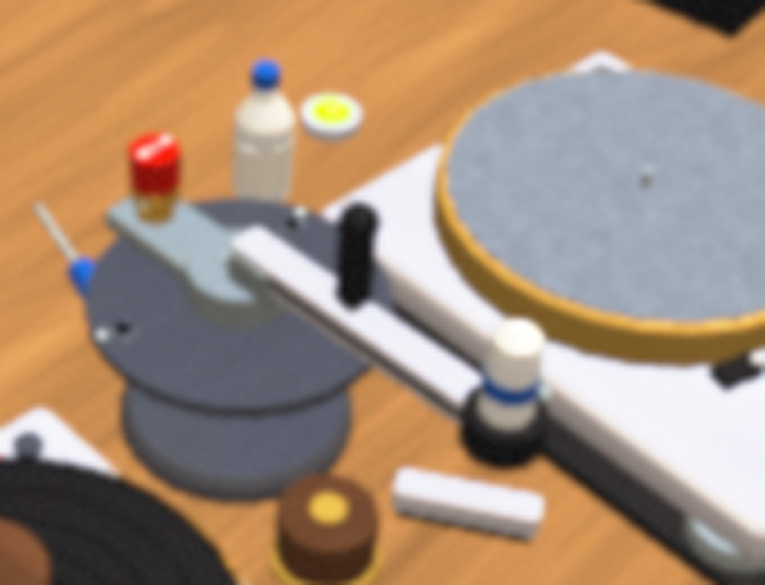

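View pics/side0c.png

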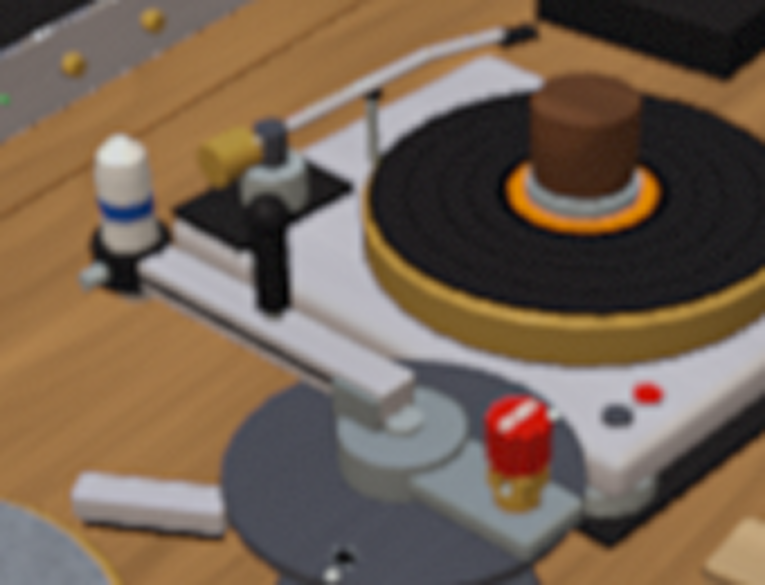

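Run:
```python
from h import *
C={n:env.calibration(n) for n in("scene","side")}
S=lambda u,v:ray(C["scene"],u/4.5+240-.4,v/4.5+150-.4)
D=lambda u,v:ray(C["side"],u/4.5+180-.4,v/4.5+120-.4)
K,e=tri([S(155.5,168),D(518.5,436)]);print("knob",K,e)
B,e=tri([S(359,219),D(268,210)]);print("ball",B,e)
hl=plane(S(294,214),120);hr=plane(S(123,327),120);hl2=plane(D(345,557),120)
print("hole L",hl,hl2,"R",hr)
T,e=tri([S(519,335),D(122,150)]);print("tube top",T,e)
```

```text
knob [482.90460819  13.63364555 182.71736929] [np.float64(0.3481225865592388), np.float64(0.3481225865591979)]
ball [665.67970131  -1.30072564 250.3002075 ] [np.float64(0.2225354328420663), np.float64(0.2225354328420238)]
hole L [539.47919213  98.79902049 120.        ] [543.14929164  90.23046059 120.        ] R [529.01488284 -68.84702567 120.        ]
tube top [790.20420734 -12.32884701 241.05841184] [np.float64(0.6526833130877321), np.float64(0.652683313087431)]
```

Call:
{"fn": "carry_out", "kwargs": {
  "moves": [
    {"x":369,"y":-323,"wz":-36},
    {"x":369,"y":-323,"wz":-36},
    {"x":369,"y":-323,"wz":-36},
    {"x":369,"y":-323,"wz":-36},
    {"x":369,"y":-323,"wz":-36},
    {"x":369,"y":-323,"wz":-36},
    {"x":369,"y":-323,"wz":-36},
    {"x":369,"y":-323,"wz":-36},
    {"x":369,"y":-323,"wz":-36},
    {"x":369,"y":-323,"wz":-40},
    {"x":369,"y":-323,"wz":-45},
    {"x":369,"y":-323,"wz":-50},
    {"x":464,"y":-518,"wz":-72},
    {"x":464,"y":-518,"wz":-72},
    {"x":464,"y":-518,"wz":-72},
    {"x":464,"y":-518,"wz":-72},
    {"x":464,"y":-518,"wz":-72},
    {"x":464,"y":-518,"wz":-72},
    {"x":464,"y":-518,"wz":-72},
    {"x":464,"y":-518,"wz":-72}
  ]
}}

```text
invalid input at $.moves[0]: expected keys wx, wy, wz, x, y, z, jaw
```

Run:
```python
from h import *
s=env.get_state();np.set_printoptions(precision=3,suppress=True);print(s)
np.savez('p1.npz',R=s['orientation'],p=s['eef_pos'])
for n in ("wrist","side"):
    cv2.imwrite(f"pics/{n}1.png",env.grab_frame(n)[:,:,::-1])
```

```text
{'time': 0.15, 'joints': array([ 1.165,  0.334,  0.04 ,  1.466, -0.013,  1.343, -0.058]), 'joint_velocities': array([ 0.   , -0.002, -0.001, -0.002,  0.001, -0.001, -0.   ]), 'effort': array([  0.002, -65.904,   1.366, -40.587,   0.017,   0.01 ,   0.   ]), 'eef_pos': array([ 196.18 , -619.36 ,  252.619]), 'orientation': array([[ 0.953,  0.302, -0.   ],
       [ 0.302, -0.953,  0.001],
       [-0.   , -0.001, -1.   ]]), 'force': array([0.176, 0.663, 0.404]), 'ft_torque': array([-0.018,  0.002,  0.009]), 'opening': 85.51492989072854}
```

Call:
{"fn": "carry_out", "kwargs": {
  "moves": [
    {"x":369,"y":-323,"z":0,"wx":0,"wy":0,"wz":-36,"jaw":1},
    {"x":369,"y":-323,"z":0,"wx":0,"wy":0,"wz":-36,"jaw":1},
    {"x":369,"y":-323,"z":0,"wx":0,"wy":0,"wz":-36,"jaw":1},
    {"x":369,"y":-323,"z":0,"wx":0,"wy":0,"wz":-36,"jaw":1},
    {"x":369,"y":-323,"z":0,"wx":0,"wy":0,"wz":-36,"jaw":1},
    {"x":369,"y":-323,"z":0,"wx":0,"wy":0,"wz":-36,"jaw":1},
    {"x":369,"y":-323,"z":0,"wx":0,"wy":0,"wz":-36,"jaw":1},
    {"x":369,"y":-323,"z":0,"wx":0,"wy":0,"wz":-36,"jaw":1},
    {"x":369,"y":-323,"z":0,"wx":0,"wy":0,"wz":-36,"jaw":1},
    {"x":369,"y":-323,"z":0,"wx":0,"wy":0,"wz":-42,"jaw":1},
    {"x":369,"y":-323,"z":0,"wx":0,"wy":0,"wz":-48,"jaw":1},
    {"x":369,"y":-323,"z":0,"wx":0,"wy":0,"wz":-54,"jaw":1},
    {"x":464,"y":-518,"z":0,"wx":0,"wy":0,"wz":-72,"jaw":0.7},
    {"x":464,"y":-518,"z":0,"wx":0,"wy":0,"wz":-72,"jaw":0.7},
    {"x":464,"y":-518,"z":0,"wx":0,"wy":0,"wz":-72,"jaw":0.7},
    {"x":464,"y":-518,"z":0,"wx":0,"wy":0,"wz":-72,"jaw":0.7},
    {"x":464,"y":-518,"z":0,"wx":0,"wy":0,"wz":-72,"jaw":0.7},
    {"x":464,"y":-518,"z":0,"wx":0,"wy":0,"wz":-72,"jaw":0.7},
    {"x":464,"y":-518,"z":0,"wx":0,"wy":0,"wz":-72,"jaw":0.7},
    {"x":464,"y":-518,"z":0,"wx":0,"wy":0,"wz":-72,"jaw":0.7}
  ]
}}

```text
time: 1.92
eef_pos: [482.1, 14.3, 253.3]
orientation: [[0.006, 1.0, -0.0], [1.0, -0.006, -0.0], [-0.0, -0.0, -1.0]]
force: [-0.4, -1.0, 0.1]
opening: 59.7
```

Run:
```python
from h import *
s=env.get_state();np.set_printoptions(precision=3,suppress=True);print(s)
np.savez('p1.npz',R=s['orientation'],p=s['eef_pos'])
for n in ("wrist",):
    cv2.imwrite(f"pics/{n}2.png",env.grab_frame(n)[:,:,::-1])
```

```text
{'time': 1.9167, 'joints': array([ 0.513,  0.026, -0.637,  1.831,  0.016,  1.29 , -0.135]), 'joint_velocities': array([ 0.026, -0.001,  0.033,  0.006,  0.002,  0.   ,  0.007]), 'effort': array([ -2.064, -36.064,  -2.553, -40.321,  -0.282,  -0.052,  -0.203]), 'eef_pos': array([482.133,  14.348, 253.285]), 'orientation': array([[ 0.006,  1.   , -0.   ],
       [ 1.   , -0.006, -0.   ],
       [-0.   , -0.   , -1.   ]]), 'force': array([-0.409, -1.024,  0.095]), 'ft_torque': array([-0.049,  0.006, -0.022]), 'opening': 59.73730060874923}
```

View pics/wrist2.png

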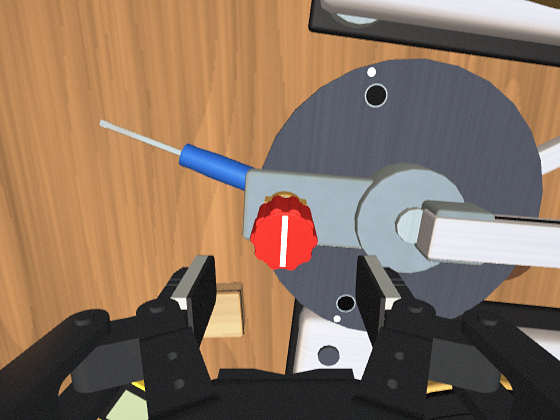

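```bash
cat >> h.py <<'E'
def wray(u,v,R,p):
    c=env.calibration("wrist");H=c['hand_eye'];d=np.array([(u-c['cx'])/c['fx'],(v-c['cy'])/c['fy'],1.])
    d=R@(H[:3,:3]@d);return R@H[:3,3]+p,d/np.linalg.norm(d)
E
python3 - <<'E'
from h import *
np.set_printoptions(precision=1,suppress=True)
f=np.load('p1.npz');R,p=f['R'],f['p']
print("top",plane(wray(284,240,R,p),198.7))
h1=plane(wray(375,95,R,p),120);h2=plane(wray(346,303,R,p),120);print(h1,h2)
# axis from holes: at distance 85, angles +-1.222 about yaw+pi
m=(h1+h2)/2;d=h1-h2;L=np.linalg.norm(d);print(L,2*85*np.sin(1.222))
n=np.array([d[1],-d[0],0])/L; ax=m+n*85*np.cos(1.222);print("axis",ax,"yaw",np.arctan2(n[1],n[0]),"knob",ax-85*n)
E
```

```text
top [481.9  16.4 198.7]
[544.4  91.7 120. ] [531.1 -68.4 120. ]
160.6464140709301 159.7634107564212
axis [566.7   9.2 120. ] yaw -0.08320302766590948 knob [482.   16.3 120. ]
```

Call:
{"fn": "carry_out", "kwargs": {
  "moves": [
    {"x":1,"y":0,"z":35,"wx":0,"wy":0,"wz":0,"jaw":0.7},
    {"x":1,"y":0,"z":50,"wx":0,"wy":0,"wz":0,"jaw":0.7},
    {"x":1,"y":0,"z":60,"wx":0,"wy":0,"wz":0,"jaw":0.7},
    {"x":1,"y":0,"z":66,"wx":0,"wy":0,"wz":0,"jaw":0.7},
    {"x":1,"y":0,"z":66,"wx":0,"wy":0,"wz":0,"jaw":0.7},
    {"x":1,"y":0,"z":66,"wx":0,"wy":0,"wz":0,"jaw":0.3},
    {"x":1,"y":0,"z":66,"wx":0,"wy":0,"wz":0,"jaw":0.3},
    {"x":1,"y":0,"z":66,"wx":0,"wy":0,"wz":0,"jaw":0.3},
    {"x":1,"y":0,"z":66,"wx":0,"wy":0,"wz":0,"jaw":0.3},
    {"x":1,"y":0,"z":66,"wx":0,"wy":0,"wz":0,"jaw":0.3},
    {"x":1,"y":0,"z":66,"wx":0,"wy":0,"wz":0,"jaw":0.3}
  ],
  "force": 70
}}

```text
time: 2.88
eef_pos: [481.8, 15.1, 188.7]
orientation: [[0.008, 1.0, -0.001], [1.0, -0.008, -0.001], [-0.001, -0.001, -1.0]]
force: [-8.1, -1.3, 9.4]
opening: 34.0
```

Run:
```python
from h import *
s=env.get_state();np.set_printoptions(precision=3,suppress=True);print(s['force'],s['ft_torque'],s['opening'],s['eef_pos'],s['joints'])
cv2.imwrite("pics/w3.png",env.grab_frame("wrist")[:,:,::-1])
```

```text
[-8.145 -1.297  9.372] [-0.193  1.659  0.001] 34.01315979863465 [481.837  15.117 188.742] [ 0.5    0.082 -0.645  1.918  0.055  1.159 -0.173]
```

View pics/w3.png

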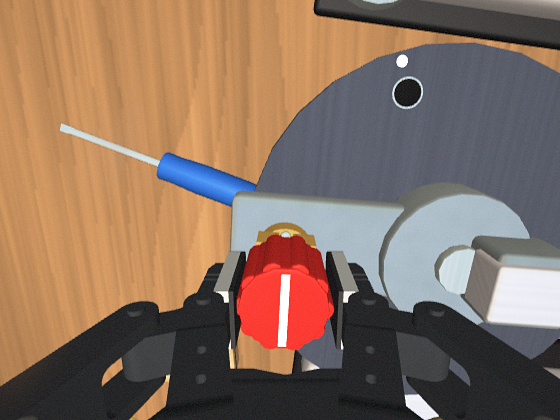

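Call:
{"fn": "carry_out", "kwargs": {
  "moves": [
    {"x":0,"y":0,"z":-5,"wx":0,"wy":0,"wz":0,"jaw":0.3},
    {"x":0,"y":0,"z":-10,"wx":0,"wy":0,"wz":0,"jaw":0.3},
    {"x":0,"y":0,"z":-15,"wx":0,"wy":0,"wz":0,"jaw":0.3},
    {"x":0,"y":0,"z":-18.5,"wx":0,"wy":0,"wz":0,"jaw":0.3},
    {"x":0,"y":0,"z":-18.5,"wx":0,"wy":0,"wz":0,"jaw":0.3},
    {"x":0,"y":0,"z":-18.5,"wx":0,"wy":0,"wz":0,"jaw":0.3}
  ]
}}

```text
time: 3.43
eef_pos: [481.7, 15.1, 205.3]
orientation: [[0.008, 1.0, -0.001], [1.0, -0.008, -0.0], [-0.0, -0.001, -1.0]]
force: [-0.6, -0.9, -14.6]
opening: 34.3
```

Run:
```python
from h import *
s=env.get_state();np.set_printoptions(precision=3,suppress=True);print(s['force'],s['ft_torque'],s['opening'],s['eef_pos'],s['joints'])
cv2.imwrite("pics/w4.png",env.grab_frame("wrist")[:,:,::-1])
```

```text
[ -0.568  -0.946 -14.641] [-0.209 -0.084  0.019] 34.31940693532368 [481.655  15.084 205.295] [ 0.504  0.066 -0.644  1.897  0.042  1.194 -0.162]
```

View pics/w4.png

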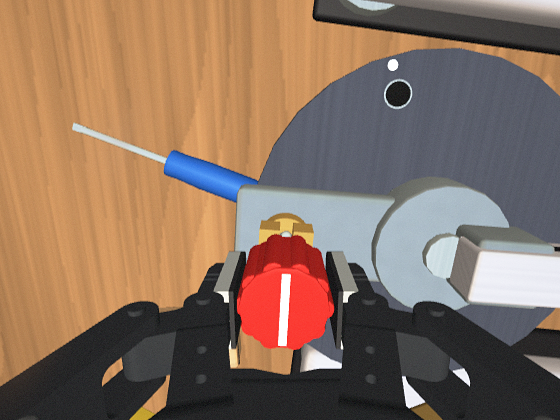

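Call:
{"fn": "carry_out", "kwargs": {
  "moves": [
    {"x":0,"y":0,"z":0,"wx":0,"wy":0,"wz":-6,"jaw":0.3},
    {"x":0,"y":0,"z":0,"wx":0,"wy":0,"wz":-12,"jaw":0.3},
    {"x":0,"y":0,"z":0,"wx":0,"wy":0,"wz":-18,"jaw":0.3},
    {"x":0,"y":0,"z":0,"wx":0,"wy":0,"wz":-24,"jaw":0.3},
    {"x":0,"y":0,"z":0,"wx":0,"wy":0,"wz":-30,"jaw":0.3},
    {"x":0,"y":0,"z":0,"wx":0,"wy":0,"wz":-36,"jaw":0.3},
    {"x":0,"y":0,"z":0,"wx":0,"wy":0,"wz":-42,"jaw":0.3},
    {"x":0,"y":0,"z":0,"wx":0,"wy":0,"wz":-48,"jaw":0.3},
    {"x":0,"y":0,"z":0,"wx":0,"wy":0,"wz":-54,"jaw":0.3},
    {"x":0,"y":0,"z":0,"wx":0,"wy":0,"wz":-60,"jaw":0.3},
    {"x":0,"y":0,"z":0,"wx":0,"wy":0,"wz":-65,"jaw":0.3},
    {"x":0,"y":0,"z":0,"wx":0,"wy":0,"wz":-70,"jaw":0.3},
    {"x":0,"y":0,"z":0,"wx":0,"wy":0,"wz":-70,"jaw":0.3},
    {"x":0,"y":0,"z":0,"wx":0,"wy":0,"wz":-70,"jaw":0.3}
  ]
}}

```text
time: 4.65
eef_pos: [482.0, 15.8, 205.5]
orientation: [[-0.936, 0.351, -0.001], [0.351, 0.936, 0.001], [0.001, 0.001, -1.0]]
force: [-0.6, 1.9, -14.7]
opening: 34.6
```

Run:
```python
from h import *
s=env.get_state();np.set_printoptions(precision=3,suppress=True);print(s['force'],s['ft_torque'],s['opening'],s['eef_pos'],s['joints'])
cv2.imwrite("pics/w5.png",env.grab_frame("wrist")[:,:,::-1])
```

```text
[ -0.625   1.877 -14.729] [ 0.722 -0.018  0.006] 34.603586193673905 [482.021  15.801 205.489] [ 0.552  0.07  -0.695  1.895  0.047  1.194  1.053]
```

View pics/w5.png

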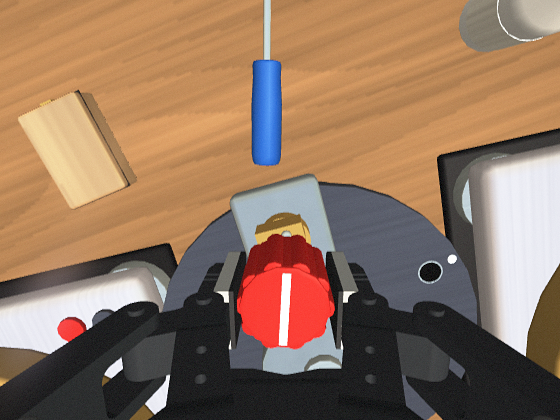

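Run:
```python
from h import *
s=env.get_state();R=s['orientation'];a=np.array([566.6,8.3]);k=np.array([482,15.6])
for i in range(1,17):
    t=-70*i/16;r=np.deg2rad(t);M=np.array([[np.cos(r),-np.sin(r)],[np.sin(r),np.cos(r)]])
    q=a+M@(k-a);d=R.T[:2,:2]@(q-k);print(i,round(-t,1),d.round(1),q.round(1))
```

```text
1 4.4 [1.5 6.3] [482.8  22. ]
2 8.8 [ 2.5 12.7] [484.1  28.4]
3 13.1 [ 3.1 19.2] [485.9  34.6]
4 17.5 [ 3.1 25.6] [488.1  40.7]
5 21.9 [ 2.6 32.1] [490.8  46.6]
6 26.2 [ 1.7 38.5] [494.   52.3]
7 30.6 [ 0.3 44.8] [497.5  57.7]
8 35.0 [-1.6 51. ] [501.5  62.8]
9 39.4 [-4.  57.1] [505.8  67.6]
10 43.8 [-6.9 62.9] [510.5  72.1]
11 48.1 [-10.1  68.5] [515.6  76.2]
12 52.5 [-13.8  73.8] [520.9  79.9]
13 56.9 [-17.9  78.9] [526.5  83.1]
14 61.2 [-22.4  83.6] [532.3  86. ]
15 65.6 [-27.2  87.9] [538.3  88.4]
16 70.0 [-32.3  91.9] [544.5  90.3]
```

Call:
{"fn": "carry_out", "kwargs": {
  "moves": [
    {"x":1.5,"y":6.3,"z":0,"wx":0,"wy":0,"wz":4.4,"jaw":0.3},
    {"x":2.5,"y":12.7,"z":0,"wx":0,"wy":0,"wz":8.8,"jaw":0.3},
    {"x":3.1,"y":19.2,"z":0,"wx":0,"wy":0,"wz":13.1,"jaw":0.3},
    {"x":3.1,"y":25.6,"z":0,"wx":0,"wy":0,"wz":17.5,"jaw":0.3},
    {"x":2.6,"y":32.1,"z":0,"wx":0,"wy":0,"wz":21.9,"jaw":0.3},
    {"x":1.7,"y":38.5,"z":0,"wx":0,"wy":0,"wz":26.2,"jaw":0.3},
    {"x":0.3,"y":44.8,"z":0,"wx":0,"wy":0,"wz":30.6,"jaw":0.3},
    {"x":-1.6,"y":51,"z":0,"wx":0,"wy":0,"wz":35,"jaw":0.3},
    {"x":-4,"y":57.1,"z":0,"wx":0,"wy":0,"wz":39.4,"jaw":0.3},
    {"x":-6.9,"y":62.9,"z":0,"wx":0,"wy":0,"wz":43.8,"jaw":0.3},
    {"x":-10.1,"y":68.5,"z":0,"wx":0,"wy":0,"wz":48.1,"jaw":0.3},
    {"x":-13.8,"y":73.8,"z":0,"wx":0,"wy":0,"wz":52.5,"jaw":0.3},
    {"x":-17.9,"y":78.9,"z":0,"wx":0,"wy":0,"wz":56.9,"jaw":0.3},
    {"x":-22.4,"y":83.6,"z":0,"wx":0,"wy":0,"wz":61.2,"jaw":0.3},
    {"x":-27.2,"y":87.9,"z":0,"wx":0,"wy":0,"wz":65.6,"jaw":0.3},
    {"x":-32.3,"y":91.9,"z":0,"wx":0,"wy":0,"wz":70,"jaw":0.3},
    {"x":-32.3,"y":91.9,"z":0,"wx":0,"wy":0,"wz":70,"jaw":0.3},
    {"x":-32.3,"y":91.9,"z":0,"wx":0,"wy":0,"wz":70,"jaw":0.3},
    {"x":-32.3,"y":91.9,"z":0,"wx":0,"wy":0,"wz":70,"jaw":0.3}
  ]
}}

```text
time: 6.28
eef_pos: [545.0, 89.9, 205.9]
orientation: [[0.006, 1.0, 0.001], [1.0, -0.006, 0.0], [0.0, 0.001, -1.0]]
force: [3.0, -0.5, -15.0]
opening: 34.0
```

Run:
```python
from h import *
s=env.get_state();np.set_printoptions(precision=3,suppress=True);print(s['force'],s['ft_torque'],s['opening'],s['eef_pos'],s['joints'])
R,p=s['orientation'],s['eef_pos'];np.savez('p6.npz',R=R,p=p)
cv2.imwrite("pics/w6.png",env.grab_frame("wrist")[:,:,::-1])
im=env.grab_frame("side");cv2.imwrite("pics/s6.png",cv2.resize(im[120:330,120:400,::-1],None,fx=2.8,fy=2.8,interpolation=cv2.INTER_CUBIC))
```

```text
[  3.003  -0.523 -15.042] [-0.014 -0.816 -0.03 ] 33.971602800145675 [544.951  89.901 205.91 ] [ 0.326  0.226 -0.649  1.742  0.145  1.221 -0.366]
```

View pics/w6.png

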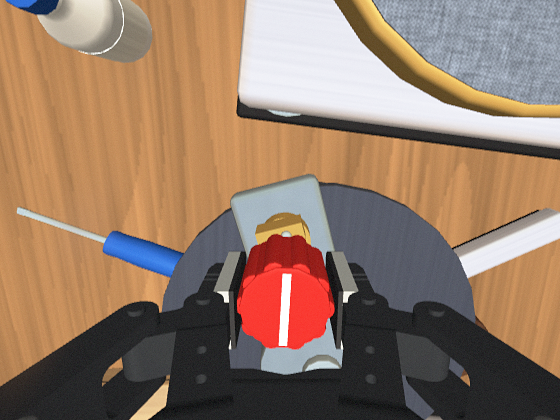

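View pics/s6.png

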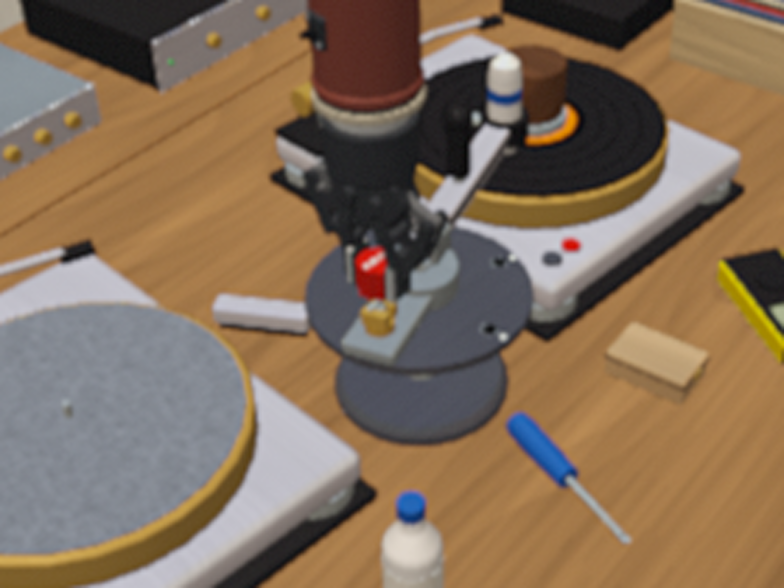

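Call:
{"fn": "carry_out", "kwargs": {
  "moves": [
    {"x":0,"y":0,"z":0,"wx":0,"wy":0,"wz":6,"jaw":0.3},
    {"x":0,"y":0,"z":0,"wx":0,"wy":0,"wz":12,"jaw":0.3},
    {"x":0,"y":0,"z":0,"wx":0,"wy":0,"wz":18,"jaw":0.3},
    {"x":0,"y":0,"z":0,"wx":0,"wy":0,"wz":24,"jaw":0.3},
    {"x":0,"y":0,"z":0,"wx":0,"wy":0,"wz":30,"jaw":0.3},
    {"x":0,"y":0,"z":0,"wx":0,"wy":0,"wz":36,"jaw":0.3},
    {"x":0,"y":0,"z":0,"wx":0,"wy":0,"wz":42,"jaw":0.3},
    {"x":0,"y":0,"z":0,"wx":0,"wy":0,"wz":48,"jaw":0.3},
    {"x":0,"y":0,"z":0,"wx":0,"wy":0,"wz":54,"jaw":0.3},
    {"x":0,"y":0,"z":0,"wx":0,"wy":0,"wz":60,"jaw":0.3},
    {"x":0,"y":0,"z":0,"wx":0,"wy":0,"wz":65,"jaw":0.3},
    {"x":0,"y":0,"z":0,"wx":0,"wy":0,"wz":70,"jaw":0.3},
    {"x":0,"y":0,"z":0,"wx":0,"wy":0,"wz":70,"jaw":0.3},
    {"x":0,"y":0,"z":0,"wx":0,"wy":0,"wz":70,"jaw":0.3}
  ]
}}

```text
time: 7.55
eef_pos: [544.2, 90.0, 205.8]
orientation: [[0.941, 0.338, -0.001], [0.338, -0.941, -0.0], [-0.001, 0.0, -1.0]]
force: [0.7, -0.7, -14.5]
opening: 34.7
```

Call:
{"fn": "carry_out", "kwargs": {
  "moves": [
    {"x":0,"y":0,"z":3,"wx":0,"wy":0,"wz":0,"jaw":0.3},
    {"x":0,"y":0,"z":6,"wx":0,"wy":0,"wz":0,"jaw":0.3},
    {"x":0,"y":0,"z":9,"wx":0,"wy":0,"wz":0,"jaw":0.3},
    {"x":0,"y":0,"z":12,"wx":0,"wy":0,"wz":0,"jaw":0.3},
    {"x":0,"y":0,"z":12,"wx":0,"wy":0,"wz":0,"jaw":0.3},
    {"x":0,"y":0,"z":12,"wx":0,"wy":0,"wz":0,"jaw":0.3}
  ]
}}

```text
time: 8.05
eef_pos: [544.4, 90.1, 193.8]
orientation: [[0.942, 0.335, -0.001], [0.335, -0.942, -0.0], [-0.001, -0.0, -1.0]]
force: [-3.5, -0.5, -10.1]
opening: 34.3
```

Run:
```python
from h import *
s=env.get_state();np.set_printoptions(precision=3,suppress=True);print(s['force'],s['ft_torque'],s['opening'],s['eef_pos'],s['joints'])
cv2.imwrite("pics/w7.png",env.grab_frame("wrist")[:,:,::-1])
```

```text
[ -3.53   -0.479 -10.083] [-0.5    0.728 -0.039] 34.25251009204682 [544.379  90.083 193.784] [ 0.206  0.216 -0.51   1.762  0.113  1.193 -1.565]
```

View pics/w7.png

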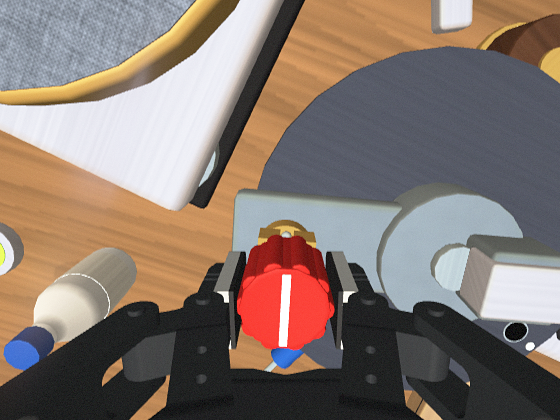

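Plunger is at about 4.6 mm with the spring still pulling, so the pin is already inside the hole. I'll lower it the rest of the way.

Call:
{"fn": "carry_out", "kwargs": {
  "moves": [
    {"x":0,"y":0,"z":2,"wx":0,"wy":0,"wz":0,"jaw":0.3},
    {"x":0,"y":0,"z":4,"wx":0,"wy":0,"wz":0,"jaw":0.3},
    {"x":0,"y":0,"z":5.5,"wx":0,"wy":0,"wz":0,"jaw":0.3},
    {"x":0,"y":0,"z":5.5,"wx":0,"wy":0,"wz":0,"jaw":0.3},
    {"x":0,"y":0,"z":5.5,"wx":0,"wy":0,"wz":0,"jaw":0.3}
  ]
}}

```text
time: 8.52
eef_pos: [544.9, 90.3, 189.0]
orientation: [[0.942, 0.335, 0.001], [0.335, -0.942, 0.0], [0.001, 0.0, -1.0]]
force: [-4.9, -0.9, -4.1]
opening: 34.2
```

Call:
{"fn": "carry_out", "kwargs": {
  "moves": [
    {"x":0,"y":0,"z":0,"wx":0,"wy":0,"wz":0,"jaw":0.7},
    {"x":0,"y":0,"z":0,"wx":0,"wy":0,"wz":0,"jaw":0.7},
    {"x":0,"y":0,"z":0,"wx":0,"wy":0,"wz":0,"jaw":0.7},
    {"x":0,"y":0,"z":0,"wx":0,"wy":0,"wz":0,"jaw":0.7},
    {"x":0,"y":0,"z":0,"wx":0,"wy":0,"wz":0,"jaw":0.7},
    {"x":0,"y":0,"z":-20,"wx":0,"wy":0,"wz":0,"jaw":0.7},
    {"x":0,"y":0,"z":-45,"wx":0,"wy":0,"wz":0,"jaw":0.7},
    {"x":0,"y":0,"z":-75,"wx":0,"wy":0,"wz":0,"jaw":0.7},
    {"x":0,"y":0,"z":-100,"wx":0,"wy":0,"wz":0,"jaw":0.7},
    {"x":0,"y":0,"z":-100,"wx":0,"wy":0,"wz":0,"jaw":0.7},
    {"x":0,"y":0,"z":-100,"wx":0,"wy":0,"wz":0,"jaw":0.7}
  ]
}}

```text
time: 9.43
eef_pos: [545.4, 90.5, 289.9]
orientation: [[0.942, 0.335, 0.003], [0.335, -0.942, 0.0], [0.003, 0.001, -1.0]]
force: [-0.4, 0.5, 0.3]
opening: 59.8
```

Run:
```python
from h import *
s=env.get_state();np.set_printoptions(precision=3,suppress=True);print(s['force'],s['eef_pos'])
R,p=s['orientation'],s['eef_pos'];np.savez('p8.npz',R=R,p=p)
cv2.imwrite("pics/w8.png",env.grab_frame("wrist")[:,:,::-1])
im=env.grab_frame("side");cv2.imwrite("pics/s8.png",cv2.resize(im[120:250,180:350,::-1],None,fx=4.5,fy=4.5,interpolation=cv2.INTER_CUBIC))
im=env.grab_frame("scene");cv2.imwrite("pics/c8.png",cv2.resize(im[150:280,200:370,::-1],None,fx=4.5,fy=4.5,interpolation=cv2.INTER_CUBIC))
```

```text
[-0.406  0.461  0.34 ] [545.399  90.482 289.943]
```

View pics/w8.png

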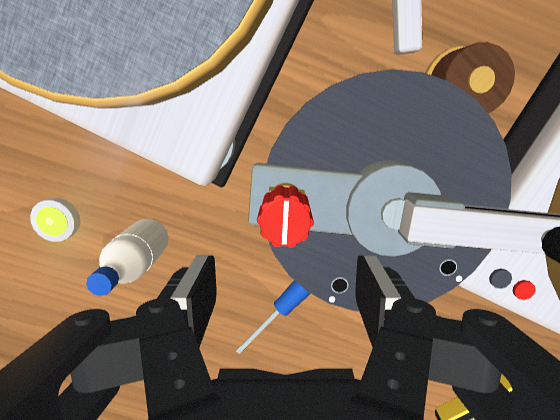

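View pics/s8.png

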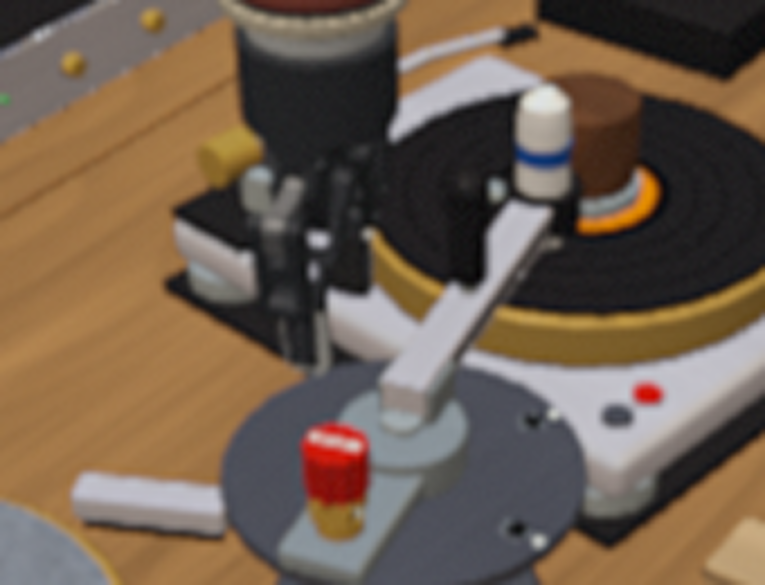

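View pics/c8.png

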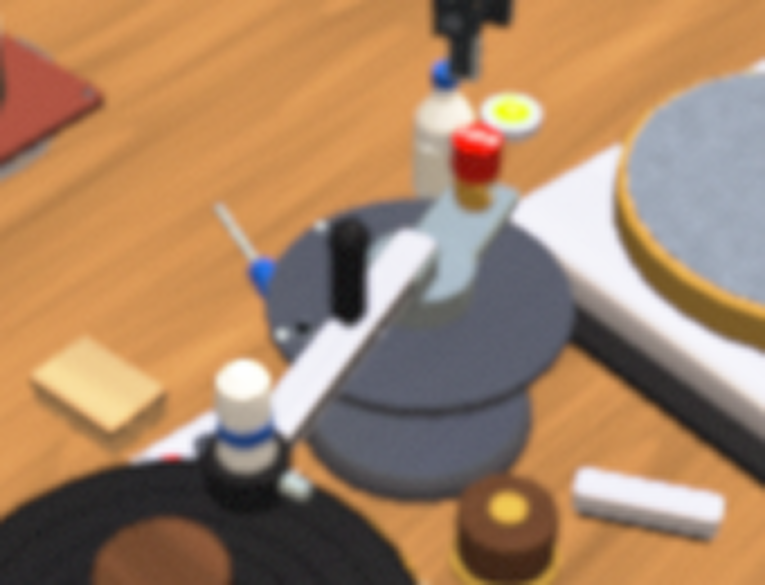

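Run:
```python
from h import *
C={n:env.calibration(n) for n in("scene","side")}
K=tri([ray(C["scene"],477/4.5+199.6,154/4.5+149.6),ray(C["side"],335/4.5+179.6,464/4.5+119.6)]);print("knob",K)
T=tri([ray(C["scene"],243/4.5+199.6,385/4.5+149.6),ray(C["side"],545/4.5+179.6,108/4.5+119.6)]);print("tube upper",T)
a=np.array([566.6,7.5]);d=T[0][:2]-a;k=K[0][:2]-a;print(np.linalg.norm(d),np.arctan2(d[1],d[0]),np.arctan2(-k[1],-k[0]),"want",-0.083-1.222)
f=np.load('p8.npz');print(plane(wray(285,223,f['R'],f['p']),198.7))
```

```text
knob (array([546.36796742,  90.16821353, 183.61743353]), [np.float64(0.35697510195430837), np.float64(0.35697510195414894)])
tube upper (array([ 620.14012025, -210.45980699,  234.28594401]), [np.float64(0.2540783821715851), np.float64(0.25407838217145146)])
224.4393502450536 -1.3299233362615748 -1.3307764688440171 want -1.305
[544.60782215  91.32564303 198.7       ]
```

Run:
```python
from rig import env
print(env.finish_job(), env.get_state()['time'])
```

```text
the job is handed in; nothing more can be done
the job is handed in; nothing more can be done
```

I pulled the red knob up about 17 mm and twisted it 70° counter-clockwise. I then swung the boom 70° clockwise by the knob to the record deck on the robot's right, twisted the knob back and lowered the pin into its hole. The job was handed in at about 9.6 s; it reports no verdict.

What the last checks showed:
- **Pin:** on the way down the spring was still pulling at about 4.6 mm, well below where the pin would ride on the plate. The gripper reached within 0.3 mm of its height when it first held the locked knob.
- **Knob:** the cameras put it at 183.6 mm high, against 182.7 mm when it was locked at the start. Its white stripe lies across the boom again, as it did at the start.
- **Boom:** the microscope stands over the record. The side and scene cameras gave the boom angle about 0.025 rad past nominal, while the wrist camera put the knob within about 1 mm of nominal. I put this down to the 2 mm calibration error, because the pin had dropped in.
- **Surroundings:** the gripper is clear with no force on it. I saw no contact with the decks, and the loose things that were in view look unmoved. I did not measure their positions, and the meter was not checked.

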